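# Wedge the tool rest into the grinder's tapered dovetail way

### The arm

A 6-joint arm with a two-finger parallel gripper is mounted at the origin on the work surface. World frame = base frame: x ahead of the robot, y to its left, z up, the work surface at z = 0. Lengths are in m, angles in rad, forces in N, time in s.
With the tool pointing down it reaches from about 0.2 to 0.875 m from the base axis. Payload 3.4 kg.
Tool frame: the origin (TCP) lies on the centre line of the jaws, within the pads' length; the fingertips stand 17 mm ahead of it and the grasp point (between the pads) lies 2 mm behind it; z points along the fingers, x is the direction in which the jaws open and shut, and the axes are right-handed (so a half turn about z gives the same grasp; the last joint's range is limited). The gripper opens to 94 mm and grips with 3 to 60 N. Pads are 16 mm wide; open, the fingers measure 119 mm over their backs; the gripper's body (75 mm by 177 mm) begins 78 mm behind the grasp point.
Start: joints at [1.224, 0.276, 1.505, -0, 1.361, -0.121], TCP at [0.129, 0.56, 0.222] pointing down, gripper open.
Joint ranges: [-2.89, 2.89], [-0.75, 2.08], [0.22, 2.7], [-1.18, 4.32], [0.11, 2.71], [-2.7, 2.7]. Speed limits (rad/s): [2.57, 2.57, 3.14, 3.14, 3.14, 3.14].

### API

Orientations are given as a unit quaternion [x, y, z, w].
In Python, from plant import bot gives the robot as it stands.
- The arm moves only by the tool jog_arm, never from a script. Its argument "series" is text: rows parted by semicolons, each of 7 numbers parted by spaces: the turn, a rotation vector about the world's x, y, z in degrees, then the shift along the world's x, y, z in cm, then the opening in per cent of the stroke, from 0 (shut) to 100 (fully open). A call has 1 to 10 rows; each row is the pose to reach, as a shift and turn from the pose commanded when the call began; what a row does not reach only later rows make up. A row lasts 1/12 s, in which the tool goes at most 41.7 mm and 7.16 degrees, less where a joint would pass 70% of its speed; a pose out of reach is approached as far as the arm can. A call with a gripper value outside its range is refused whole. The fingers move at their own pace and stop on an object; the grip force is fixed at half the most. Time passes only in rows, so rows that repeat a pose let the fingers close. It gives the time, the measured TCP pose, the force and the opening at its end, in the units of the state.
- bot.sense(): the state, without advancing time (a new reading comes with each control period).
- bot.read_camera(name): name is "scene" or "top" or "wrist"; returns the picture (420x560x3 uint8, red, green, blue); there is no depth.
- bot.camera_params(name): a dict with "fovy" (degrees; the focal length in pixels is half the picture's height over the tangent of half this angle, whatever the lens; pixels are square), "cx", "cy" (the principal point, pixels), "D" ([k1, k2, p1, p2, k3] as OpenCV has them; the pictures are not rectified), "world_to_cam" (4x4, takes a point from world to camera coordinates); the wrist camera has in their place "T_tool_cam" (4x4, takes a point from camera to tool coordinates, whose origin is the TCP and whose axes are the tool frame's). Camera axes: x right, y up, looking along -z (the intrinsics and any distortion apply to the point x, -y, -z); pixel columns grow to the right and rows downward; lengths in m; the calibration is good to about 2 mm. A picture is of the moment at which its call begins: read the wrist's pose just before it. camera_params takes no time and is no camera call.
- bot.sign_off(): hands the job in, once; it reports no verdict.
Trained networks look in the newest picture that a camera, given by its name, has taken for a name from the list of things; names that differ only in an ending like _2 or _b are one class to them, and where a whole thing is asked for, a point or a joint stands for the part that bears it (a point fixed in the world has none). Each returns a list of dicts, best first, with "conf" (0 to 1); they miss things now and then, are a little off and sometimes report something else, mostly with a low value. They report only what shows in the picture. A call takes as long as a camera call. They do not tell look-alikes from the thing itself.
- bot.spot_in(camera, name): "at" ([column, row] in pixels, amid what is visible of it).
- bot.regions_of(camera, name): "mask" (420x560 bool, what is visible of it) and "at" ([column, row] in pixels, amid what is visible of it).
- bot.spot_point(camera, name): "at" ([column, row] in pixels: a listed point, or the origin of a listed thing).
The state is a dict: "time": time; "joint_pos": joint angles; "qvel": joint speeds; "joint_torque": joint torques, N m; "ee_pos": TCP position; "tcp_rot": TCP orientation; "contact_force": force on the tool from outside, world axes, zero at the start; "torque": the same for the moment, N m; "grip_width": finger opening in m.
Only numpy, scipy, OpenCV 4.12 (cv2) and the standard library are available. Lean on these libraries where they do the work, as an engineer would, in place of code of your own. Each camera call takes 0.05 s, during which the arm holds its last target.

### The job

Fit the loose tool rest to the bench grinder: lay its dovetailed foot on the bed plate, narrow end towards the grinding wheel, slide it into the open end of the tapered way and push it along until it wedges tight between the jaws and stays there by itself. Push it up firmly but do not force it, leave the other things on the bench where they are, and let go at the end.

Things in the scene. Friction and masses are not known exactly. Their poses are not given: they have to be found in the camera images.
- rest: Loose dark-iron tool rest, about 0.45 kg. Origin: middle of its underside; x to the narrow end, z up. Dovetailed foot, x -40 to +40 mm, 16 mm high; underside 40 mm wide at the narrow end, 50 mm at the tail (each side 1 in 16); sides lean in 25 degrees towards the top. At the front a bar 90 mm wide along y (x 38 to 64, height 41 to 71 mm).
- rest_rib (a point): Grip point inside the tool rest's upright rib, at x = -10 mm, 44 mm above the foot's underside; axes as the tool rest. The rib stands on the foot: 16 mm thick (y -8 to +8), x -38 to +22 mm, top 59 mm above the underside. Grip it from above across y; its flat rear end at x = -38 can be pushed on.
- rest_nose (a point): Middle of the lower edge of the foot's narrow end, 40 mm ahead of the tool rest's origin.
- way: Bench grinder on an iron bed plate, fixed. Origin: on the bench, under the middle of the way's open mouth; x along the way towards the wheel, z up. Plate top = floor of the way, 16 mm above the bench, 110 mm wide; before the mouth it is an open apron back to x = -102 mm. The wheel, 170 mm across, begins at x = 170 mm, axle 165 mm above the bench; hood top at 285 mm.
- way_mouth (a point): Middle of the way's mouth at floor level, axes as the grinder; the tool rest's nose enters here. The steel jaws run from x = 0 to 135 mm, tops 14 mm above the floor, y out to 48 mm, overhanging by 25 degrees; nominally 51 mm apart at the floor at the mouth, each closing in 1 in 16. Greased: friction about 0.15.
- spring_jaw: The left-hand jaw (y positive), stiffly sprung: gives outwards 1 mm per 30 N. Origin: the grinder's. The right-hand jaw is a strip set by screws up to 2.5 mm in or out, differently each day, not measured, so the tool rest begins to bind with its nose some 68 to 112 mm past the mouth: feel for it. A steady 8 to 16 N push wedges it and it stays; under 6 N may leave it loose, over 22 N forces it.
- hole_saw: Bystander: white hole saw, open cup 100 mm across, 42 mm high.
- small_saw: Bystander: steel hole saw, cup 56 mm across, 45 mm high.
- squeeze_bottle: Bystander: small white bottle, 44 mm across, 120 mm high.
- spray_can: Bystander: can 66 mm across, 190 mm high.
- spanner: Bystander: steel spanner, 170 mm long, lying on the bench.
- hex_key: Bystander: T-handled hex key, 130 mm long, lying on the bench.
- tub: Bystander: white plastic tub of hole saws, 144 mm across the rim, 105 mm high.
Things that resemble listed ones, but are neither listed nor needed, are in the scene too. Leave any orange look-alike of the rest alone.

How it is judged:
By the outcome, as a careful person would: the job done as asked, in the order asked, and still so for the second after the job is handed in, with the robot touching nothing.
It also fails if it takes over 58 s, if anything falls off the work surface, if the arm or the gripper's body presses on something with over 40 N, if the wrist force passes 120 N, or if a joint passes its speed limit or range.

## Working session

There is one attempt and no reset: what is moved stays moved. The work goes in short steps, Python scripts to look and compute and a tool call to move; the robot and the scene stay as the last step left them, time stands still between calls to the robot, and variables do not carry over. Pictures are saved under pics/ and viewed, and the job is handed in when it is done.

Besides the shell and the picture viewer there is one more tool, called after ">>>" as name(argument=value, ...) on one line, values as JSON. jog_arm: Moves the arm, as the interface text tells. Its arguments: {"type":"object","properties":{"series":{"type":"string"}},"required":["series"]}

```bash
ls; mkdir -p pics; cat > h.py <<'E'
import numpy as np, cv2
from plant import bot
from scipy.spatial.transform import Rotation as R
def save(n,im): cv2.imwrite('pics/'+n, im[:,:,::-1])
def cam(name, st=None):
    p=bot.camera_params(name)
    f=210/np.tan(np.radians(p['fovy'])/2)
    K=np.array([[f,0,p['cx']],[0,f,p['cy']],[0,0,1]])
    D=np.array(p['D'],float)
    if 'world_to_cam' in p: W=np.array(p['world_to_cam'])
    else:
        st=st or bot.sense()
        T=np.eye(4);T[:3,:3]=R.from_quat(st['tcp_rot']).as_matrix();T[:3,3]=st['ee_pos']
        W=np.linalg.inv(T@np.array(p['T_tool_cam']))
    F=np.diag([1,-1,-1,1.])@W
    return K,D,F
def proj(c,P):
    K,D,F=c; P=np.atleast_2d(P).astype(float)
    return cv2.projectPoints(P,cv2.Rodrigues(F[:3,:3])[0],F[:3,3],K,D)[0].reshape(-1,2)
def onz(c,uv,z):
    K,D,F=c
    n=cv2.undistortPoints(np.array(uv,float).reshape(-1,1,2),K,D).reshape(-1,2)
    d=np.c_[n,np.ones(len(n))]@F[:3,:3]; o=-F[:3,:3].T@F[:3,3]
    return o+d*((z-o[2])/d[:,2])[:,None]
E
python3 - <<'E'
from h import *
for n in ['scene','top','wrist']:
    im=bot.read_camera(n); save(n+'0.png',im)
    c=cam(n); print(n,c[0][0,0],-c[2][:3,:3].T@c[2][:3,3])
    for t in ['rest','way_mouth','way','rest_nose','rest_rib']:
        for d in bot.spot_point(n,t): print(n,t,np.round(d['at'],1),round(d['conf'],2))
print(bot.sense())
E
```

```text
pics
scene 468.0671515251816 [ 1.266746   -0.12923315  0.890606  ]
scene rest [353.4 140. ] 0.94
scene rest [154.8 215.9] 0.77
scene rest [418.2 235. ] 0.59
scene rest [348.  214.1] 0.58
scene rest [336.  218.4] 0.54
scene way_mouth [242.6 249.5] 0.63
scene way [247.1 255.9] 0.62
scene rest_nose [401.6 224.4] 0.96
scene rest_nose [354.3 143.9] 0.91
scene rest_nose [336.2 220.2] 0.73
scene rest_nose [160.3 204.4] 0.61
scene rest_nose [241. 251.] 0.15
scene rest_rib [356.2 126. ] 0.88
scene rest_rib [354.7 203.4] 0.79
scene rest_rib [147.2 207.7] 0.71
scene rest_rib [425.3 226.9] 0.68
top 540.5707609258624 [0.30622795 0.12635004 1.46952841]
top rest [152.5 307.1] 0.94
top rest [161.3 152.2] 0.79
top rest [394.2 250.4] 0.65
top rest [210.5 198.7] 0.59
top way_mouth [323.2 182.3] 0.79
top way [320.5 177.7] 0.75
top way [322.5  96.3] 0.52
top rest_nose [161.3 296.1] 0.86
top rest_nose [226.5 195.8] 0.79
top rest_nose [385.4 266.3] 0.79
top rest_nose [166.1 165.6] 0.76
top rest_rib [156.7 145.5] 0.88
top rest_rib [205.  193.5] 0.76
top rest_rib [148.1 309.8] 0.59
top rest_rib [399.3 249.2]
[... 166 characters left out ...]
time': 0.9, 'joint_pos': array([ 1.22399124e+00,  2.75893462e-01,  1.50489627e+00,  1.65821603e-06,
        1.36072089e+00, -1.20990299e-01]), 'qvel': array([-9.81121760e-04,  1.34601311e-03, -8.92884805e-04,  2.96622217e-05,
        1.21741809e-04,  1.11025327e-03]), 'joint_torque': array([-8.82426466e-04, -4.04452944e+01, -2.37494302e+01,  7.01693818e-02,
        2.47687160e-02,  1.08763038e-05]), 'ee_pos': array([0.12875139, 0.56042797, 0.22249823]), 'tcp_rot': array([ 7.82272609e-01,  6.22936243e-01,  3.45127270e-05, -2.21832869e-05]), 'contact_force': array([0.0946332 , 0.12668386, 0.37414165]), 'torque': array([-0.01338556, -0.00443998, -0.02226017]), 'grip_width': 0.09399451702516758}
```

View pics/scene0.png

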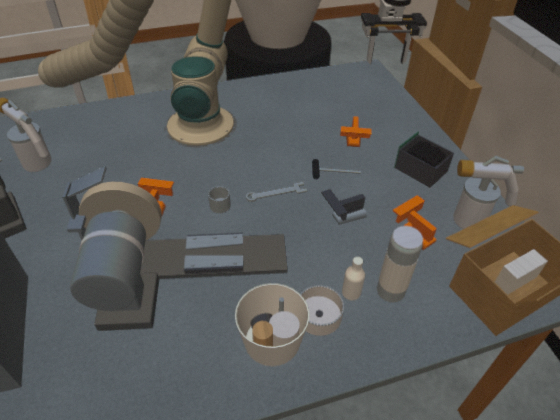

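View pics/top0.png

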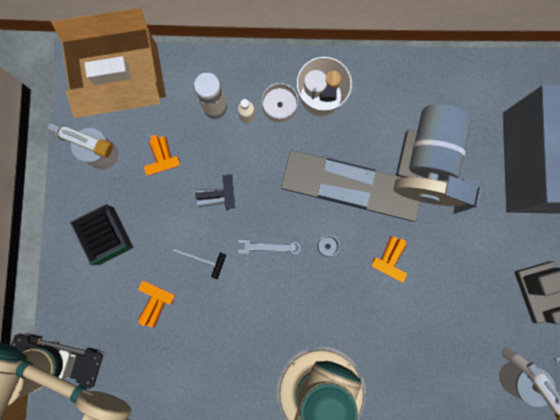

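View pics/wrist0.png

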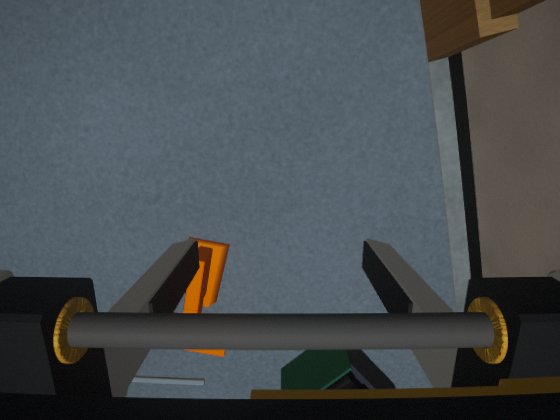

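Candidates for the rest, in top-picture pixels: dark (212,193), orange (161,155), orange (155,303) and orange (391,258). Only the dark one is dark iron, so it fits. The way's mouth is at about (322,182), with the wheel to the right. I'll enlarge both to confirm.

```bash
python3 - <<'E'
from h import *
t=cv2.imread('pics/top0.png'); s=cv2.imread('pics/scene0.png')
a=cv2.resize(t[165:222,180:250],None,fx=5.5,fy=5.5,interpolation=cv2.INTER_CUBIC)
b=cv2.resize(s[180:232,310:375],None,fx=5.5,fy=5.5,interpolation=cv2.INTER_CUBIC)
d=cv2.resize(t[140:225,275:425],None,fx=2.6,fy=2.6,interpolation=cv2.INTER_CUBIC)
e=cv2.resize(s[225:280,145:295],None,fx=2.6,fy=2.6,interpolation=cv2.INTER_CUBIC)
C=np.zeros((600,800,3),np.uint8)
C[:a.shape[0],:a.shape[1]]=a; C[:b.shape[0],400:400+b.shape[1]]=b
C[330:330+d.shape[0],:d.shape[1]]=d; C[330:330+e.shape[0],400:400+e.shape[1]]=e
cv2.imwrite('pics/crop1.png',C)
c=cam('top')
print(onz(c,[[205,193.5]],.044),onz(c,[[226.5,195.8]],0),onz(c,[[210.5,198.7]],0),onz(c,[[323.2,182.3]],.016))
c=cam('scene')
print(onz(c,[[354.7,203.4]],.044),onz(c,[[336,220]],0),onz(c,[[348,214]],0),onz(c,[[242.6,249.5]],.016))
E
```

```text
[[0.51085046 0.31391532 0.044     ]] [[0.51188187 0.26084763 0.        ]] [[0.50307632 0.30423897 0.        ]] [[ 0.55156476 -0.00272355  0.016     ]]
[[0.51364999 0.31289769 0.044     ]] [[0.51723504 0.26412389 0.        ]] [[0.50611941 0.30282367 0.        ]] [[0.55687867 0.00450113 0.016     ]]
```

View pics/crop1.png

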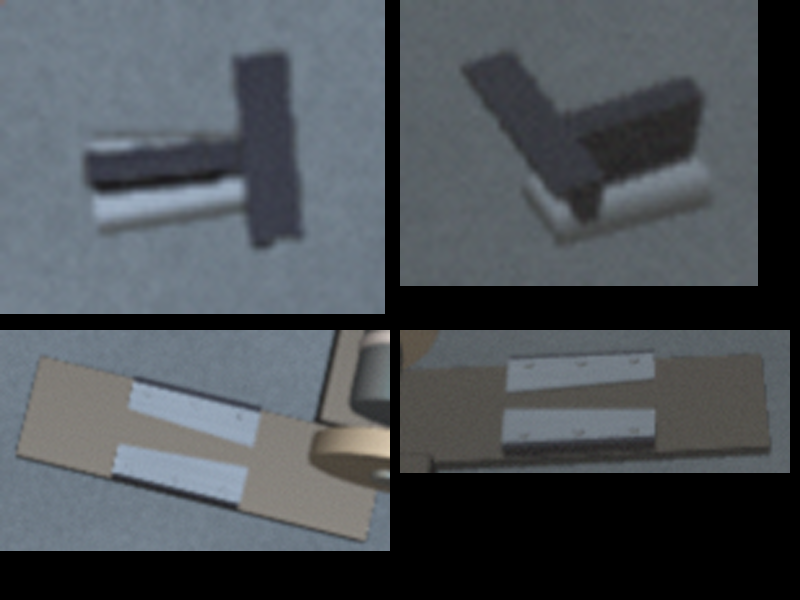

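The crop shows the dark rest standing upright, with its bar end (narrow end) towards -y. The way's wide mouth is on the left and it narrows to the right towards the wheel. Next I'll work out where the wrist camera looks.

```bash
python3 - <<'E'
from h import *
p=bot.camera_params('wrist');print(np.round(p['T_tool_cam'],3),p['D'],p['cx'],p['cy'])
c=cam('wrist');s=bot.sense()
print(proj(c,[s['ee_pos'],s['ee_pos']-[0,0,.2]]),onz(c,[[280,210],[280,100],[280,20],[20,20],[540,20],[280,250]],0))
# way rough from top picture plate corners
c=cam('top')
P=onz(c,[[275+42/2.6,140+(358-330)/2.6],[275+18/2.6,140+(455-330)/2.6],[275+362/2.6,140+(541-330)/2.6]],.016);print(P)
d=P[2]-P[1];print(np.degrees(np.arctan2(d[1],d[0])),np.linalg.norm(P[0]-P[1]))
J=onz(c,[[275+131/2.6,140+(379-330)/2.6],[275+113/2.6,140+(473-330)/2.6]],.030);print(J,np.linalg.norm(J[0]-J[1]))
# rest bar corners top, z=.071
B=onz(c,[[180+235/5.5,165+56/5.5],[180+289/5.5,165+51/5.5],[180+302/5.5,165+238/5.5],[180+252/5.5,165+247/5.5]],.071);print(B)
E
```

```text
[[ 1.     0.     0.    -0.001]
 [ 0.    -0.97  -0.243 -0.07 ]
 [ 0.     0.243 -0.97  -0.162]
 [ 0.     0.     0.     1.   ]] [-0.04525528  0.          0.          0.          0.        ] 280.20577000361845 211.311361460698
[[281.4318862  266.64356287]
 [280.77513071 193.46913662]] [[ 0.15221828  0.55413505  0.        ]
 [ 0.03085243  0.58208467  0.        ]
 [-0.04820098  0.60028861  0.        ]
 [-0.11696952  0.32773326  0.        ]
 [ 0.00909924  0.87546883  0.        ]
 [ 0.20124605  0.5428437   0.        ]]
[[ 0.63762557  0.08587596  0.016     ]
 [ 0.53359059  0.10954071  0.016     ]
 [ 0.4497328  -0.24861359  0.016     ]]
-103.1777773705698 0.10669253294408462
[[ 0.61380085 -0.00697214  0.03      ]
 [ 0.51433603  0.0110536   0.03      ]] 0.10108499775747361
[[0.55628959 0.26578281 0.071     ]
 [0.55920302 0.24019833 0.071     ]
 [0.46959675 0.23157905 0.071     ]
 [0.46490239 0.25502532 0.071     ]]
```

>>> jog_arm(series="0 0 -71 37.8 -25 5 100;0 0 -71 37.8 -25 5 100;0 0 -71 37.8 -25 5 100;0 0 -71 37.8 -25 5 100;0 0 -71 37.8 -25 5 100;0 0 -71 37.8 -25 5 100;0 0 -71 37.8 -25 5 100;0 0 -71 37.8 -25 5 100;0 0 -71 37.8 -25 5 100;0 0 -71 37.8 -25 5 100")

```text
time: 1.73
ee_pos: [0.4757, 0.3305, 0.2686]
tcp_rot: [0.999, 0.05, 0.0, -0.0]
contact_force: [0.3, 1.9, -0.4]
grip_width: 0.0938
```

>>> jog_arm(series="0 0 0 0 0 0 100;0 0 0 0 0 0 100")

```text
time: 1.9
ee_pos: [0.476, 0.3306, 0.268]
tcp_rot: [0.999, 0.051, -0.0, -0.0]
contact_force: [-0.7, -0.5, 0.6]
grip_width: 0.0939
```

```bash
python3 - <<'E'
from h import *
s=bot.sense(); im=bot.read_camera('wrist'); save('w1.png',im); np.save('w1.npy',im)
c=cam('wrist',s)
print(s['ee_pos'],s['tcp_rot'])
def model(o,yaw,z0=0):
    e=np.array([np.cos(yaw),np.sin(yaw)]);n=np.array([-e[1],e[0]])
    f=lambda x,y,z:[*(np.array(o)+x*e+y*n),z+z0]
    return np.array([f(38e-3,-.045,.071),f(38e-3,.045,.071),f(64e-3,.045,.071),f(64e-3,-.045,.071),f(-38e-3,-8e-3,.059),f(-38e-3,8e-3,.059),f(.022,8e-3,.059),f(.022,-8e-3,.059),f(-.04,-.025,0),f(-.04,.025,0),f(.04,.02,0),f(.04,-.02,0)])
q=proj(c,model([.507,.299],np.radians(-84.3)))
print(q.round())
v=im[:,:,::-1].copy()
for a in q: cv2.circle(v,tuple(int(t) for t in a),2,(0,0,255),-1)
cv2.imwrite('pics/w1m.png',v)
E
```

```text
[0.47596337 0.33062051 0.26797105] [ 9.98685743e-01  5.12521648e-02 -3.25715518e-05 -4.37510007e-05]
[[265. 256.]
 [344. 256.]
 [343. 277.]
 [265. 277.]
 [298. 188.]
 [312. 189.]
 [311. 239.]
 [297. 239.]
 [282. 179.]
 [321. 179.]
 [315. 238.]
 [286. 238.]]
```

View pics/w1m.png

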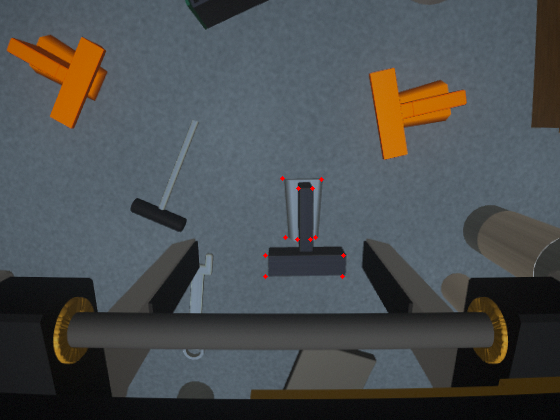

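```bash
python3 - <<'E'
from h import *
im=cv2.imread('pics/w1.png')
v=cv2.resize(im[165:290,250:365],None,fx=4.8,fy=4.8,interpolation=cv2.INTER_CUBIC)
v=cv2.convertScaleAbs(v,alpha=1.6)
cv2.imwrite('pics/w1c.png',v)
E
```

```text
(no output)
```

View pics/w1c.png

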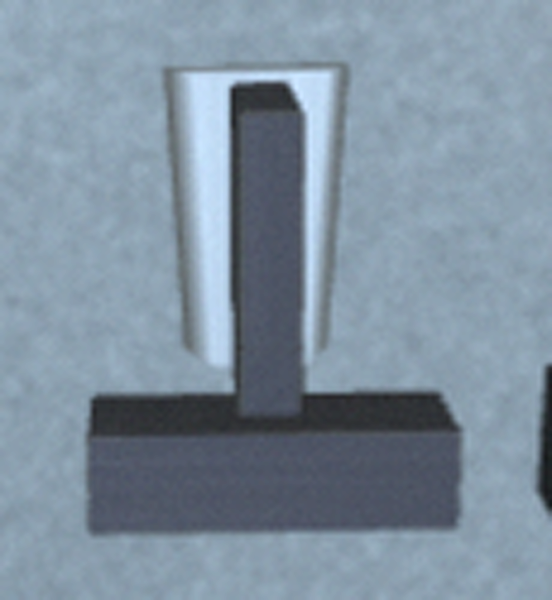

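```bash
cat >> h.py <<'E'
def tf(o,yaw,P):
    P=np.array(P,float)*1e-3; c,s=np.cos(yaw),np.sin(yaw)
    return np.c_[o[0]+c*P[:,0]-s*P[:,1], o[1]+s*P[:,0]+c*P[:,1], P[:,2]+(o[2] if len(o)>2 else 0)]
def fit(c,P,uv,x0,z=0):
    from scipy.optimize import least_squares
    r=least_squares(lambda p:(proj(c,tf([p[0],p[1],z],p[2],P))-uv).ravel(),x0,x_scale=[.01,.01,.1],loss='soft_l1')
    return r.x,(proj(c,tf([*r.x[:2],z],r.x[2],P))-uv)
E
python3 - <<'E'
from h import *
class S(dict):pass
s=bot.sense(); c=cam('wrist',s)
uv=np.array([[90,434],[460,431],[457,527],[89,532],[240,110],[303,110],[166,66],[346,64]],float)
uv=(uv+.5)/4.8-.5+[250,165]
P=[[38,-45,71],[38,45,71],[64,45,71],[64,-45,71],[-38,-8,59],[-38,8,59],[-40,-25,0],[-40,25,0]]
x,r=fit(c,P,uv,[.507,.299,-1.47]); print(x,np.degrees(x[2])); print(r.round(1))
print('grip',tf(x[:2],x[2],[[-10,0,44]]), 'tool yaw now',np.degrees(2*np.arctan2(s['tcp_rot'][1],s['tcp_rot'][0])))
E
```

```text
[ 0.50700634  0.30167403 -1.45391956] -83.30345455076223
[[-1.   0.1]
 [ 0.5 -0.2]
 [ 0.3  0.7]
 [-0.3  0.6]
 [-0.4 -0.2]
 [ 0.7 -0.3]
 [-0.6 -0.2]
 [ 0.5 -0.2]]
grip [[0.50584023 0.3116058  0.044     ]] tool yaw now 6.009271692166397
```

>>> jog_arm(series="0 0 0.8 3 -1.9 -3 60;0 0 0.8 3 -1.9 -7 60;0 0 0.8 3 -1.9 -11 60;0 0 0.8 3 -1.9 -15 60;0 0 0.8 3 -1.9 -18 60;0 0 0.8 3 -1.9 -20 60;0 0 0.8 3 -1.9 -20 60;0 0 0.8 3 -1.9 -20 60")

```text
time: 2.62
ee_pos: [0.5023, 0.3139, 0.0676]
tcp_rot: [0.998, 0.061, -0.001, 0.0]
contact_force: [-0.1, 0.1, 0.6]
grip_width: 0.0563
```

```bash
python3 - <<'E'
from h import *
s=bot.sense(); im=bot.read_camera('wrist'); save('w2.png',im)
print(s['ee_pos'],s['tcp_rot'],s['contact_force'],s['grip_width'])
E
```

```text
[0.5022936  0.31388124 0.06761736] [ 9.98132055e-01  6.10801212e-02 -1.24029075e-03  2.86462170e-04] [-0.11776537  0.06409285  0.61734994] 0.05627141328533906
```

View pics/w2.png

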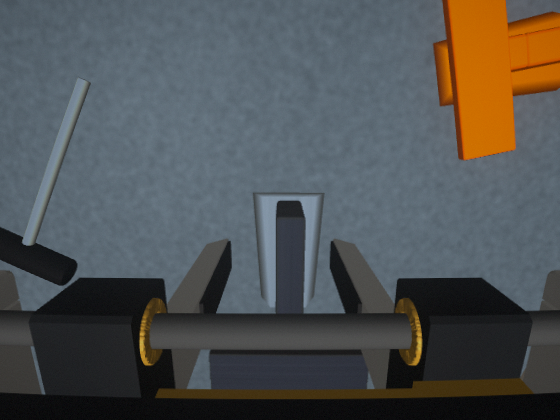

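>>> jog_arm(series="0 0 0 0.35 -0.2 0 60;0 0 0 0.35 -0.2 -1.3 60;0 0 0 0.35 -0.2 -2.6 60;0 0 0 0.35 -0.2 -2.6 60;0 0 0 0.35 -0.2 -2.6 60")

```text
time: 3.08
ee_pos: [0.5083, 0.3113, 0.0434]
tcp_rot: [0.998, 0.06, 0.001, -0.0]
contact_force: [0.7, -0.5, -0.1]
grip_width: 0.0564
```

>>> jog_arm(series="0 0 0 -0.3 0.05 -0.1 60;0 0 0 -0.3 0.05 -0.1 60;0 0 0 -0.3 0.05 -0.1 0;0 0 0 -0.3 0.05 -0.1 0;0 0 0 -0.3 0.05 -0.1 0;0 0 0 -0.3 0.05 -0.1 0;0 0 0 -0.3 0.05 -0.1 0;0 0 0 -0.3 0.05 -0.1 0;0 0 0 -0.3 0.05 -0.1 0;0 0 0 -0.3 0.05 -0.1 0")

```text
time: 3.92
ee_pos: [0.5055, 0.3118, 0.0413]
tcp_rot: [0.998, 0.06, 0.001, -0.0]
contact_force: [2.3, 0.1, -1.0]
grip_width: 0.0154
```

```bash
python3 - <<'E'
from h import *
s=bot.sense()
print(s['ee_pos'],s['tcp_rot'],s['contact_force'],s['torque'],s['grip_width'])
E
```

```text
[0.50545592 0.31177189 0.0413382 ] [ 9.98205693e-01  5.98723492e-02  7.88161206e-04 -2.72169241e-04] [ 2.34682798  0.06415586 -1.02680511] [ 0.02116455 -0.303146    0.05101491] 0.015373520204355305
```

Grasped: the opening is 15.4 mm on a 16 mm rib. Before I move, I'll refine the way's pose from the pictures already taken.

```bash
python3 - <<'E'
from h import *
t=cv2.imread('pics/top0.png'); s=cv2.imread('pics/scene0.png')
v=cv2.resize(t[142:222,280:425],None,fx=5.5,fy=5.5,interpolation=cv2.INTER_CUBIC);cv2.imwrite('pics/wt.png',cv2.convertScaleAbs(v,alpha=1.3))
v=cv2.resize(s[228:284,150:292],None,fx=5.5,fy=5.5,interpolation=cv2.INTER_CUBIC);cv2.imwrite('pics/ws.png',cv2.convertScaleAbs(v,alpha=1.8))
E
```

```text
(no output)
```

View pics/wt.png

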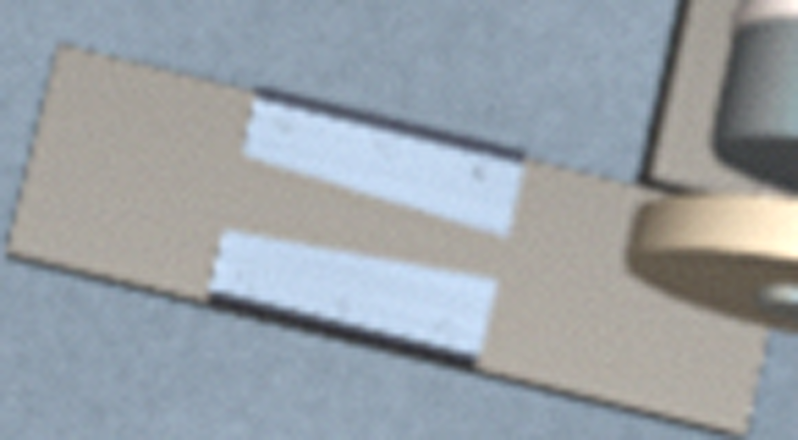

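View pics/ws.png

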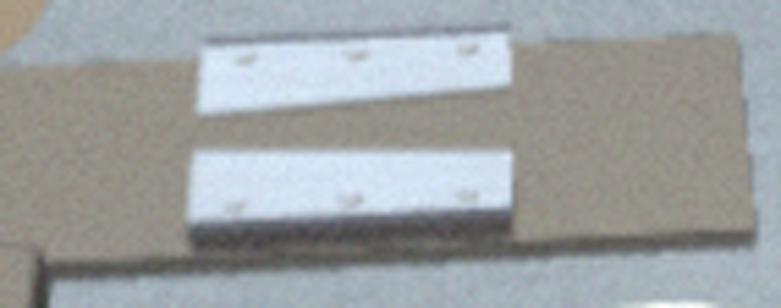

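```bash
python3 - <<'E'
from h import *
a=lambda u,o:(np.array(u,float)+.5)/5.5-.5+o
P=[[-102,55,16],[-102,-55,16],[0,48,30],[135,48,30],[0,18.97,30],[135,10.53,30],[0,-48,30],[135,-48,30],[0,-18.97,30],[135,-10.53,30]]
ut=a([[60,44],[10,256],[252,97],[523,160],[247,158],[508,236],[210,293],[472,353],[220,233],[497,281]],[280,142])
us=a([[754,230],[738,38],[512,212],[190,222],[512,152],[190,152],[511,33],[198,45],[511,86],[198,115]],[150,228])
for n,u in (('top',ut),('scene',us)):
    c=cam(n)
    x,r=fit(c,P[:6],u[:6],[.562,0,-1.8]); print(n,x,np.degrees(x[2])); print(r.round(1).tolist())
    q=onz(c,u[2:],.030)
    d=q[:,:2]-x[:2]; e=np.array([np.cos(x[2]),np.sin(x[2])]); 
    print((1e3*np.c_[d@e,d@[-e[1],e[0]]]).round(1).tolist())
E
```

```text
top [ 5.64992575e-01  7.20491650e-04 -1.78718773e+00] -102.39831406102624
[[-0.3, 0.1], [-0.4, 0.1], [0.9, 0.3], [0.3, 0.2], [-0.5, -0.5], [0.1, -0.3]]
[[-2.7, 48.3], [134.0, 48.4], [1.7, 17.9], [134.8, 9.7], [-1.1, -51.8], [129.8, -50.9], [-2.9, -21.6], [134.2, -13.4]]
scene [ 0.56789868  0.00206964 -1.80695239] -103.53074561992277
[[0.2, 0.3], [-0.1, -0.3], [-0.1, -0.6], [-0.5, 0.1], [-0.2, 0.5], [0.7, 0.0]]
[[-0.2, 49.7], [133.8, 47.8], [-0.4, 17.6], [136.6, 10.4], [-0.5, -50.0], [137.8, -50.2], [-0.3, -19.2], [134.8, -9.9]]
```

>>> jog_arm(series="0 0 0 0 0 3 0;0 0 0 0 0 6 0;0 0 -4 1.8 -3.6 9 0;0 0 -8 3.6 -7.2 12 0;0 0 -12 5.5 -10.8 12 0;0 0 -16 7.3 -14.4 12 0;0 0 -20 9.1 -17.9 12 0;0 0 -20 9.1 -17.9 12 0;0 0 -20 9.1 -17.9 12 0;0 0 -20 9.1 -17.9 12 0")

```text
time: 4.75
ee_pos: [0.5944, 0.1321, 0.1597]
tcp_rot: [0.993, -0.115, -0.002, -0.0]
contact_force: [-0.7, 0.7, -5.0]
grip_width: 0.0157
```

```bash
python3 - <<'E'
from h import *
s=bot.sense(); im=bot.read_camera('wrist'); save('w3.png',im); im=bot.read_camera('top'); save('t3.png',im); save('s3.png',bot.read_camera('scene'))
print(s['ee_pos'],s['tcp_rot'],s['contact_force'],s['torque'],s['grip_width'],np.degrees(s['joint_pos']).round())
q=s['tcp_rot'];print(R.from_quat(q).as_matrix().round(4))
E
```

```text
[0.59441364 0.13212214 0.15969654] [ 9.93332899e-01 -1.15262397e-01 -2.07294184e-03 -1.83737267e-04] [-0.74948976  0.65510769 -5.0060475 ] [0.08803765 0.09132599 0.01786923] 0.01566625140656127 [ 6. 21. 87.  0. 72. 19.]
[[ 9.734e-01 -2.290e-01 -4.100e-03]
 [-2.290e-01 -9.734e-01  8.000e-04]
 [-4.200e-03  1.000e-04 -1.000e+00]]
```

View pics/w3.png

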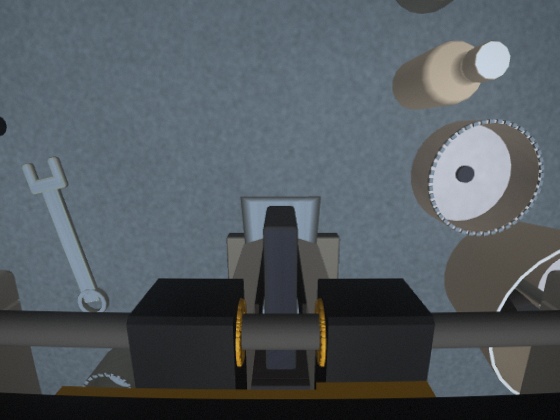

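View pics/t3.png

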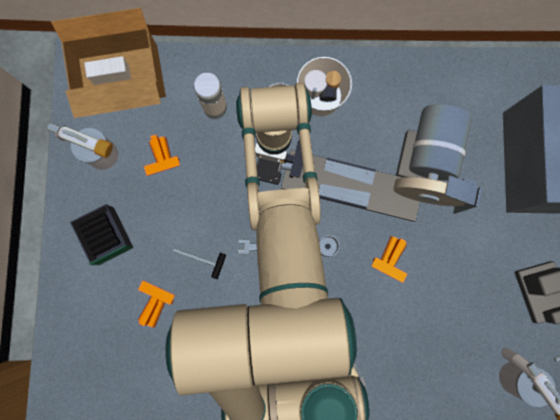

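```bash
python3 - <<'E'
from h import *
v=cv2.imread('pics/w3.png')[185:285,215:355]
cv2.imwrite('pics/w3c.png',cv2.convertScaleAbs(cv2.resize(v,None,fx=5.5,fy=5.5,interpolation=cv2.INTER_CUBIC),alpha=1.5))
E
```

```text
(no output)
```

View pics/w3c.png

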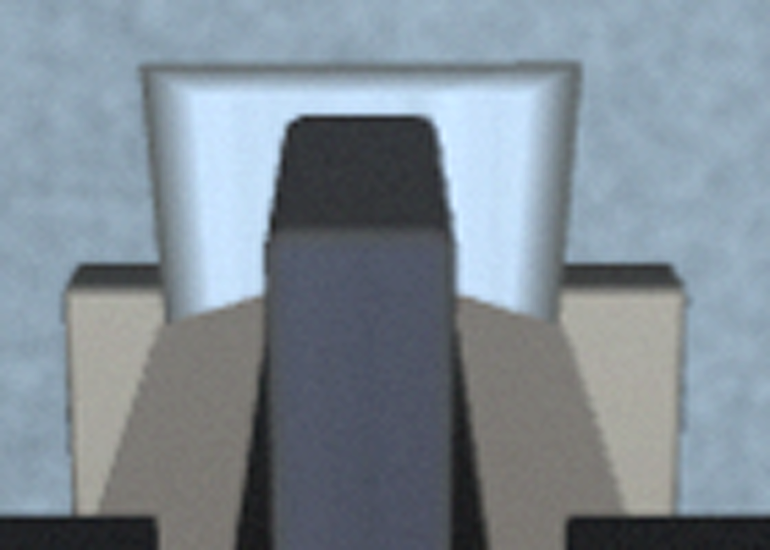

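```bash
python3 - <<'E'
from h import *
s=bot.sense(); c=cam('wrist',s)
a=lambda u:(np.array(u,float)+.5)/5.5-.5+[215,185]
Q=onz(c,a([[66,289],[684,289]]),.016)[:,:2]   # rear corners right(-y world x small) / left
d=Q[1]-Q[0]; L=np.linalg.norm(d); yaw=np.arctan2(d[1],d[0])-np.pi/2
e=np.array([np.cos(yaw),np.sin(yaw)])
print('plate w',L,'yaw',np.degrees(yaw),'mouth',Q.mean(0)+.102*e)
zu=s['ee_pos'][2]-.0413
T=onz(c,a([[144,66],[580,66]]),zu)[:,:2]
dt=T[1]-T[0]; print('rest tail w',np.linalg.norm(dt),'yaw',np.degrees(np.arctan2(dt[1],dt[0]))-90,'tail mid',T.mean(0))
ty=np.degrees(2*np.arctan2(s['tcp_rot'][1],s['tcp_rot'][0]))-90; print('tool yaw-90',ty, s['ee_pos'])
ey=np.radians(ty); ee=np.array([np.cos(ey),np.sin(ey)]); n=np.array([-ee[1],ee[0]])
dd=T.mean(0)-s['ee_pos'][:2]; print('tail rel tcp (along,lat)',dd@ee,dd@n)
for y in (-103,):
  w=np.radians(y); e=np.array([np.cos(w),np.sin(w)]); n=np.array([-e[1],e[0]])
  for m in ([.566,.0013],Q.mean(0)+.102*e):
    g=s['ee_pos'][:2]-m; print('tcp in way',g@e,g@n)
E
```

```text
plate w 0.1083622295937832 yaw -103.05290797394215 mouth [0.56585862 0.00212661]
rest tail w 0.049155563696436505 yaw -103.0582377159054 tail mid [0.60045982 0.16114422]
tool yaw-90 -103.04957233748193 [0.59433353 0.13381151 0.16043328]
tail rel tcp (along,lat) -0.02801012446156238 -0.00020348763863367489
tcp in way -0.13548890593754198 -0.002201255642240553
tcp in way -0.13471533118815726 -0.0019717405384642524
```

>>> jog_arm(series="0 0 0 -0.5 -2.4 0 0;0 0 0 -1 -4.8 -2 0;0 0 0 -1.4 -7.1 -4 0;0 0 0 -1.4 -7.1 -6 0;0 0 0 -1.4 -7.1 -8 0;0 0 0 -1.4 -7.1 -9 0;0 0 0 -1.4 -7.1 -9 0;0 0 0 -1.4 -7.1 -9 0;0 0 0 -1.4 -7.1 -9 0;0 0 0 -1.4 -7.1 -9 0")

```text
time: 5.73
ee_pos: [0.5829, 0.062, 0.0726]
tcp_rot: [0.993, -0.114, 0.002, -0.0]
contact_force: [-0.1, 0.4, -3.9]
grip_width: 0.0157
```

```bash
cat > st.py <<'E'
from h import *
s=bot.sense()
q=s['tcp_rot'];yw=np.radians(-103.05);e=np.array([np.cos(yw),np.sin(yw)]);n=np.array([-e[1],e[0]])
M=R.from_quat(q).as_matrix()
g=s['ee_pos'][:2]-[.566,.0017];f=s['contact_force']
print('t',round(s['time'],2),'way xy mm',(1e3*g@e).round(1),(1e3*g@n).round(1),'z',(1e3*s['ee_pos'][2]).round(1),'F along,lat,z',(f[:2]@e).round(1),(f[:2]@n).round(1),f[2].round(1),'tq',s['torque'].round(2),'toolyaw',np.degrees(np.arctan2(M[1,0],M[0,0])).round(2),'ztilt',M[:2,2].round(4),'w',s['grip_width'].round(4))
E
python3 st.py
```

```text
Traceback (most recent call last):
  File "st.py", line 6, in <module>
    print('t',round(s['time'],2),'way xy mm',(1e3*g@e).round(1),(1e3*g@n).round(1),'z',(1e3*s['ee_pos'][2]).round(1),'F along,lat,z',(f[:2]@e).round(1),(f[:2]@n).round(1),f[2].round(1),'tq',s['torque'].round(2),'toolyaw',np.degrees(np.arctan2(M[1,0],M[0,0])).round(2),'ztilt',M[:2,2].round(4),'w',s['grip_width'].round(4))
                                                                                                                                                                                                                                                                                                         ^^^^^^^^^^^^^^^^^^^^^
AttributeError: 'float' object has no attribute 'round'
```

```bash
sed -i "s/s\['grip_width'\].round(4)/round(s['grip_width'],4)/" st.py
python3 st.py; python3 - <<'E'
from h import *
save('s4.png',bot.read_camera('scene'));save('w4.png',bot.read_camera('wrist'))
a=cv2.imread('pics/s4.png')[190:300,130:310];cv2.imwrite('pics/s4c.png',cv2.resize(a,None,fx=4,fy=4))
E
```

```text
t 5.73 way xy mm -62.6 2.8 z 72.6 F along,lat,z -0.4 -0.2 -3.9 tq [-0.01  0.08 -0.  ] toolyaw -13.08 ztilt [ 0.003 -0.   ] w 0.0157
```

View pics/s4c.png

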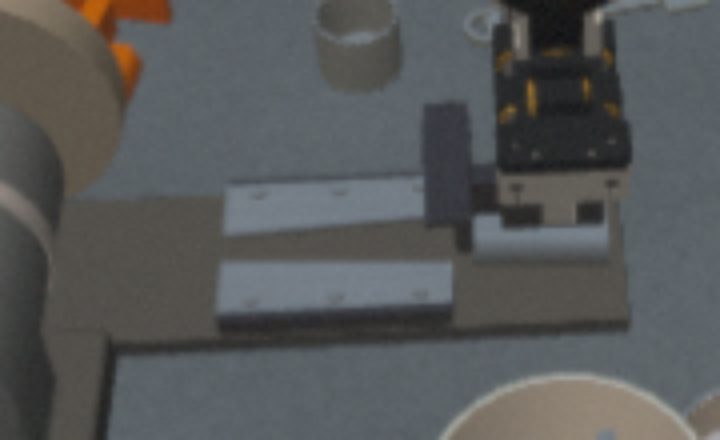

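View pics/w4.png

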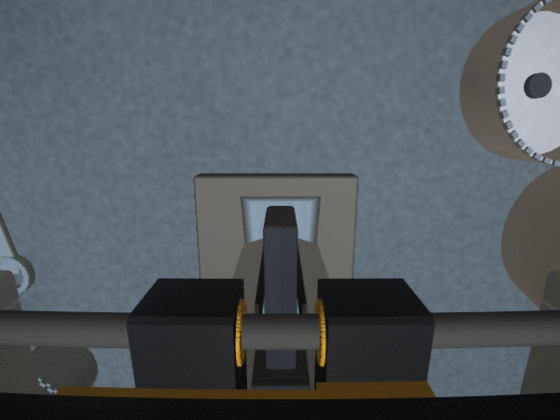

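>>> jog_arm(series="0 0 0 -0.2 0 -0.4 0;0 0 0 -0.2 0 -0.8 0;0 0 0 -0.2 0 -1.1 0;0 0 0 -0.2 0 -1.3 0;0 0 0 -0.2 0 -1.3 0;0 0 0 -0.2 0 -1.3 0")

```text
time: 6.33
ee_pos: [0.5796, 0.0614, 0.0579]
tcp_rot: [0.993, -0.114, -0.0, 0.0]
contact_force: [0.4, -0.3, -4.8]
grip_width: 0.0158
```

```bash
python3 st.py
```

```text
t 6.33 way xy mm -61.2 -0.2 z 57.9 F along,lat,z 0.2 0.5 -4.8 tq [0.05 0.04 0.02] toolyaw -13.14 ztilt [-0.0003 -0.    ] w 0.0158
```

>>> jog_arm(series="0 0 0 0 0 -0.1 0;0 0 0 0 0 -0.1 0;0 0 0 0 0 -0.1 0;0 0 0 0 0 -0.1 0")

```text
time: 6.67
ee_pos: [0.5799, 0.0614, 0.0574]
tcp_rot: [0.993, -0.114, 0.0, 0.0]
contact_force: [-0.4, -0.1, -3.1]
grip_width: 0.0158
```

```bash
python3 st.py
```

```text
t 6.67 way xy mm -61.3 0.1 z 57.4 F along,lat,z 0.2 -0.3 -3.1 tq [-0.03  0.02 -0.03] toolyaw -13.14 ztilt [ 0.0006 -0.0001] w 0.0158
```

>>> jog_arm(series="0 0 0 0 0 -0.05 0;0 0 0 -0.11 -0.49 -0.05 0;0 0 0 -0.23 -0.97 -0.05 0;0 0 0 -0.34 -1.46 -0.05 0;0 0 0 -0.45 -1.95 -0.05 0;0 0 0 -0.56 -2.44 -0.05 0;0 0 0 -0.68 -2.92 -0.05 0;0 0 0 -0.68 -2.92 -0.05 0")

```text
time: 7.33
ee_pos: [0.5732, 0.0308, 0.0573]
tcp_rot: [0.993, -0.115, 0.001, 0.001]
contact_force: [0.3, -0.7, 5.3]
grip_width: 0.0161
```

```bash
python3 st.py
```

```text
t 7.33 way xy mm -30.0 0.4 z 57.3 F along,lat,z 0.6 0.4 5.3 tq [-0.25  0.16  0.02] toolyaw -13.17 ztilt [ 0.0012 -0.0012] w 0.0161
```

>>> jog_arm(series="0 0 0 -0.11 -0.49 0.03 0;0 0 0 -0.23 -0.97 0.03 0;0 0 0 -0.34 -1.46 0.03 0;0 0 0 -0.45 -1.95 0.03 0;0 0 0 -0.56 -2.44 0.03 0;0 0 0 -0.56 -2.44 0.03 0;0 0 0 -0.56 -2.44 0.03 0")

```text
time: 7.92
ee_pos: [0.5673, 0.0067, 0.0573]
tcp_rot: [0.993, -0.114, 0.0, 0.001]
contact_force: [-0.6, -0.5, 5.2]
grip_width: 0.0163
```

```bash
python3 st.py
```

```text
t 7.92 way xy mm -5.2 0.1 z 57.3 F along,lat,z 0.6 -0.4 5.2 tq [-0.16  0.19  0.05] toolyaw -13.13 ztilt [ 0.0003 -0.0013] w 0.0163
```

>>> jog_arm(series="0 0 0 -0.09 -0.39 0 0;0 0 0 -0.18 -0.78 0 0;0 0 0 -0.27 -1.17 0 0;0 0 0 -0.27 -1.17 0 0;0 0 0 -0.27 -1.17 0 0")

```text
time: 8.33
ee_pos: [0.5646, -0.0047, 0.0573]
tcp_rot: [0.993, -0.114, 0.0, 0.0]
contact_force: [1.0, 0.8, 6.2]
grip_width: 0.0156
```

```bash
python3 st.py
```

```text
t 8.33 way xy mm 6.5 0.1 z 57.3 F along,lat,z -1.0 0.8 6.2 tq [-0.01  0.11 -0.04] toolyaw -13.14 ztilt [ 0.0004 -0.0009] w 0.0156
```

>>> jog_arm(series="0 0 0 0 0 0 45;0 0 0 0 0 0 45;0 0 0 0 0 0 45;0 0 0 0 0 0 45;0 0 0 0 0 1.5 45;0 0 0 0 0 4 45;0 0 0 0 0 7 45;0 0 0 0 0 7 45;0 0 0 0 0 7 45")

```text
time: 9.08
ee_pos: [0.5656, -0.004, 0.1284]
tcp_rot: [0.993, -0.114, 0.002, 0.0]
contact_force: [-0.8, -0.1, -0.1]
grip_width: 0.0421
```

```bash
python3 st.py;  python3 - <<'E'
from h import *
save('w5.png',bot.read_camera('wrist'));save('s5.png',bot.read_camera('scene'))
a=cv2.imread('pics/s5.png')[190:300,130:310];cv2.imwrite('pics/s5c.png',cv2.resize(a,None,fx=4,fy=4))
E
```

```text
t 9.08 way xy mm 5.7 0.9 z 128.4 F along,lat,z 0.3 -0.8 -0.1 tq [-0.08  0.12  0.02] toolyaw -13.13 ztilt [ 0.0036 -0.0006] w 0.0421
```

View pics/s5c.png

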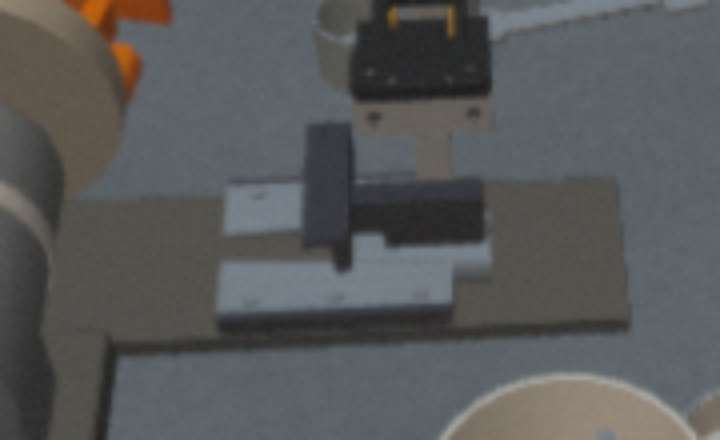

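View pics/w5.png

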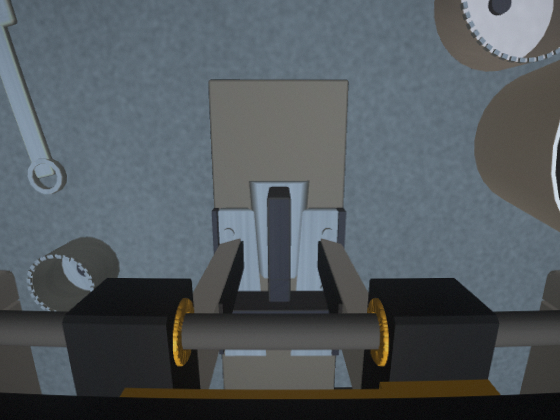

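>>> jog_arm(series="0 0 0 0.5 2.5 0 0;0 0 0 1.15 5 0 0;0 0 0 1.15 5 -2 0;0 0 0 1.15 5 -5 0;0 0 0 1.15 5 -7 0;0 0 0 1.1 5 -7.5 0;0 0 0 1.1 5 -7.5 0;0 0 0 1.1 5 -7.5 0;0 0 0 1.1 5 -7.5 0")

```text
time: 9.93
ee_pos: [0.5765, 0.046, 0.0529]
tcp_rot: [0.993, -0.114, 0.001, -0.0]
contact_force: [0.7, 0.6, 1.0]
grip_width: 0.0004
```

```bash
python3 st.py;  python3 - <<'E'
from h import *
save('w6.png',bot.read_camera('wrist'));save('s6.png',bot.read_camera('scene'))
a=cv2.imread('pics/s6.png')[190:300,130:310];cv2.imwrite('pics/s6c.png',cv2.resize(a,None,fx=4,fy=4))
E
```

```text
t 9.93 way xy mm -45.5 0.2 z 52.9 F along,lat,z -0.7 0.5 1.0 tq [-0.08  0.04 -0.01] toolyaw -13.15 ztilt [ 0.0018 -0.0001] w 0.0004
```

View pics/s6c.png

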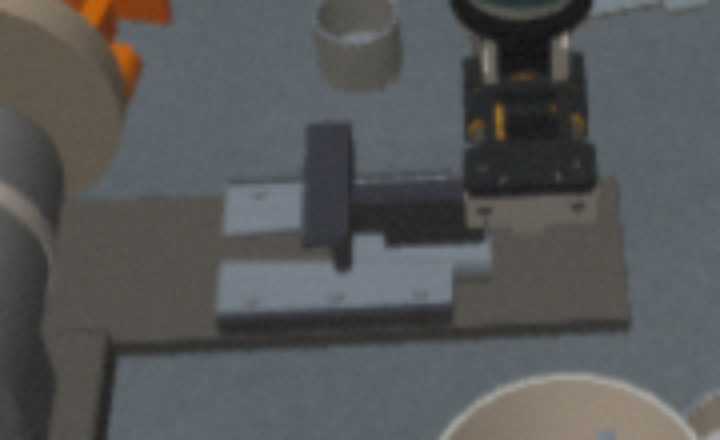

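View pics/w6.png

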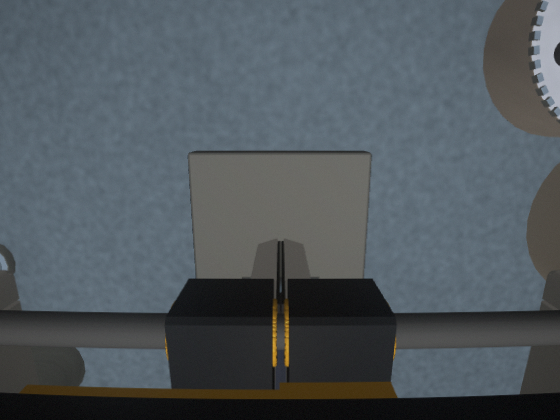

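>>> jog_arm(series="0 0 0 -0.14 -0.58 0 0;0 0 0 -0.27 -1.17 0 0;0 0 0 -0.36 -1.56 0 0;0 0 0 -0.45 -1.95 0 0;0 0 0 -0.54 -2.34 0 0;0 0 0 -0.54 -2.34 0 0")

```text
time: 10.53
ee_pos: [0.57, 0.0218, 0.0521]
tcp_rot: [0.993, -0.115, 0.0, 0.0]
contact_force: [0.6, 0.4, 0.2]
grip_width: -0.0001
```

```bash
python3 st.py
```

```text
t 10.53 way xy mm -20.4 -0.6 z 52.1 F along,lat,z -0.5 0.5 0.2 tq [-0.09  0.05  0.03] toolyaw -13.17 ztilt [ 0.0001 -0.0006] w -0.0001
```

>>> jog_arm(series="0 0 0 -0.04 -0.2 0 0;0 0 0 -0.08 -0.4 0 0;0 0 0 -0.12 -0.6 0 0;0 0 0 -0.12 -0.6 0 0;0 0 0 -0.12 -0.6 0 0")

```text
time: 10.95
ee_pos: [0.5689, 0.0165, 0.0519]
tcp_rot: [0.993, -0.114, -0.0, 0.0]
contact_force: [0.4, 0.2, 0.7]
grip_width: 0.0007
```

```bash
python3 st.py
```

```text
t 10.95 way xy mm -15.1 -0.6 z 51.9 F along,lat,z -0.3 0.3 0.7 tq [-0.06  0.1   0.01] toolyaw -13.13 ztilt [-0.0003 -0.0005] w 0.0007
```

>>> jog_arm(series="0 0 0 -0.04 -0.2 0 0;0 0 0 -0.08 -0.4 0 0;0 0 0 -0.08 -0.4 0 0;0 0 0 -0.08 -0.4 0 0")

```text
time: 11.28
ee_pos: [0.568, 0.0125, 0.0518]
tcp_rot: [0.993, -0.114, -0.0, 0.0]
contact_force: [-0.1, -0.9, -0.0]
grip_width: 0.0004
```

```bash
python3 st.py
```

```text
t 11.28 way xy mm -10.9 -0.5 z 51.8 F along,lat,z 0.9 0.1 -0.0 tq [-0.04  0.07  0.03] toolyaw -13.14 ztilt [-0.0004 -0.0004] w 0.0004
```

>>> jog_arm(series="0 0 0 -0.04 -0.2 0.05 0;0 0 0 -0.08 -0.4 0.05 0;0 0 0 -0.11 -0.5 0.05 0;0 0 0 -0.11 -0.5 0.05 0")

```text
time: 11.62
ee_pos: [0.5668, 0.0076, 0.0524]
tcp_rot: [0.993, -0.114, -0.0, 0.0]
contact_force: [-0.3, 1.5, 0.0]
grip_width: 0.0009
```

```bash
python3 st.py;  python3 - <<'E'
from h import *
save('s7.png',bot.read_camera('scene'))
a=cv2.imread('pics/s7.png')[190:300,130:310];cv2.imwrite('pics/s7c.png',cv2.resize(a,None,fx=4,fy=4))
E
```

```text
t 11.62 way xy mm -5.9 -0.6 z 52.4 F along,lat,z -1.4 -0.7 0.0 tq [0.02 0.09 0.06] toolyaw -13.15 ztilt [-0.0005 -0.0001] w 0.0009
```

View pics/s7c.png

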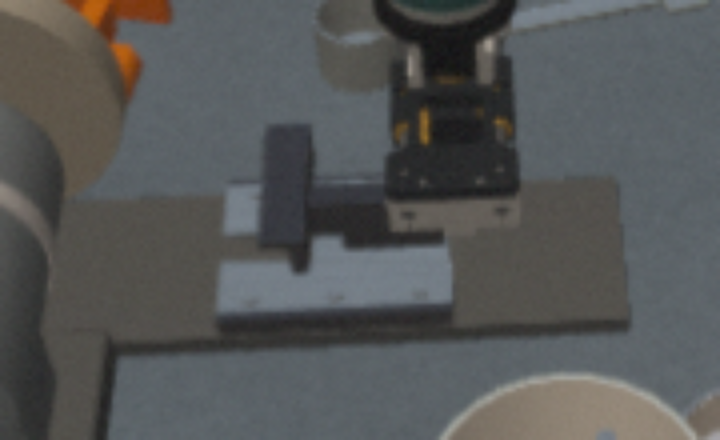

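The rest is moving in: the bar went from crop x≈328 to 288, and its tail is now at the mouth. The force is still about 1 N, so I'll keep feeling forward.

>>> jog_arm(series="0 0 0 -0.04 -0.2 0 0;0 0 0 -0.09 -0.4 0 0;0 0 0 -0.09 -0.4 0 0;0 0 0 -0.09 -0.4 0 0")

```text
time: 12.0
ee_pos: [0.5662, 0.0034, 0.0525]
tcp_rot: [0.993, -0.114, 0.0, 0.0]
contact_force: [0.9, -0.6, 0.2]
grip_width: 0.0006
```

```bash
python3 st.py
```

```text
t 12.0 way xy mm -1.7 -0.2 z 52.5 F along,lat,z 0.4 1.0 0.2 tq [-0.01  0.06  0.06] toolyaw -13.14 ztilt [ 0.0002 -0.0005] w 0.0006
```

>>> jog_arm(series="0 0 0 -0.04 -0.2 0 0;0 0 0 -0.09 -0.4 0 0;0 0 0 -0.09 -0.4 0 0;0 0 0 -0.09 -0.4 0 0")

```text
time: 12.33
ee_pos: [0.5653, -0.0006, 0.0525]
tcp_rot: [0.993, -0.114, 0.0, 0.0]
contact_force: [0.6, 0.9, 0.5]
grip_width: 0.0002
```

```bash
python3 st.py
```

```text
t 12.33 way xy mm 2.4 -0.1 z 52.5 F along,lat,z -1.0 0.4 0.5 tq [0.   0.1  0.03] toolyaw -13.14 ztilt [ 0.0002 -0.0005] w 0.0002
```

>>> jog_arm(series="0 0 0 -0.04 -0.2 0 0;0 0 0 -0.09 -0.4 0 0;0 0 0 -0.09 -0.4 0 0;0 0 0 -0.09 -0.4 0 0")

```text
time: 12.67
ee_pos: [0.5644, -0.0046, 0.0525]
tcp_rot: [0.993, -0.114, 0.0, 0.0]
contact_force: [-0.5, 0.4, 0.5]
grip_width: 0.0007
```

```bash
python3 st.py
```

```text
t 12.67 way xy mm 6.5 -0.1 z 52.5 F along,lat,z -0.3 -0.6 0.5 tq [-0.    0.08  0.1 ] toolyaw -13.14 ztilt [ 0.0001 -0.0005] w 0.0007
```

>>> jog_arm(series="0 0 0 -0.04 -0.2 0 0;0 0 0 -0.09 -0.4 0 0;0 0 0 -0.09 -0.4 0 0;0 0 0 -0.09 -0.4 0 0")

```text
time: 13.0
ee_pos: [0.5634, -0.0084, 0.0525]
tcp_rot: [0.993, -0.114, 0.0, 0.0]
contact_force: [0.1, 2.7, -0.1]
grip_width: 0.0006
```

```bash
python3 st.py
```

```text
t 13.0 way xy mm 10.4 -0.2 z 52.5 F along,lat,z -2.6 -0.5 -0.1 tq [ 0.26  0.14 -0.04] toolyaw -13.14 ztilt [ 0.     -0.0001] w 0.0006
```

Binding starts at a nose position of about 96 mm. I'll go in 2 mm steps now.

>>> jog_arm(series="0 0 0 -0.02 -0.1 0 0;0 0 0 -0.045 -0.2 0 0;0 0 0 -0.045 -0.2 0 0;0 0 0 -0.045 -0.2 0 0;0 0 0 -0.045 -0.2 0 0")

```text
time: 13.42
ee_pos: [0.5633, -0.0092, 0.0525]
tcp_rot: [0.993, -0.115, 0.0, -0.001]
contact_force: [-0.1, 5.2, 0.3]
grip_width: 0.0005
```

```bash
python3 st.py
```

```text
t 13.42 way xy mm 11.2 -0.2 z 52.5 F along,lat,z -5.1 -1.3 0.3 tq [ 0.81  0.03 -0.03] toolyaw -13.17 ztilt [0.0007 0.0018] w 0.0005
```

>>> jog_arm(series="0 0 0 -0.02 -0.1 0 0;0 0 0 -0.045 -0.2 0 0;0 0 0 -0.045 -0.2 0 0;0 0 0 -0.045 -0.2 0 0;0 0 0 -0.045 -0.2 0 0")

```text
time: 13.83
ee_pos: [0.5631, -0.0101, 0.0525]
tcp_rot: [0.993, -0.115, 0.0, -0.002]
contact_force: [1.3, 8.4, 0.2]
grip_width: 0.0004
```

```bash
python3 st.py
```

```text
t 13.83 way xy mm 12.2 -0.1 z 52.5 F along,lat,z -8.5 -0.6 0.2 tq [ 1.3  -0.15  0.  ] toolyaw -13.21 ztilt [0.0013 0.0037] w 0.0004
```

>>> jog_arm(series="0 0 0 -0.02 -0.1 0 0;0 0 0 -0.045 -0.2 0 0;0 0 0 -0.045 -0.2 0 0;0 0 0 -0.045 -0.2 0 0;0 0 0 -0.045 -0.2 0 0")

```text
time: 14.25
ee_pos: [0.563, -0.011, 0.0526]
tcp_rot: [0.993, -0.115, 0.001, -0.003]
contact_force: [2.0, 11.0, -0.5]
grip_width: 0.0003
```

```bash
python3 st.py
```

```text
t 14.25 way xy mm 13.1 -0.0 z 52.6 F along,lat,z -11.2 -0.5 -0.5 tq [ 1.76 -0.26  0.04] toolyaw -13.24 ztilt [0.002  0.0055] w 0.0003
```

>>> jog_arm(series="0 0 0 -0.02 -0.1 0 0;0 0 0 -0.02 -0.1 0 0;0 0 0 -0.02 -0.1 0 0;0 0 0 -0.02 -0.1 0 0;0 0 0 -0.02 -0.1 0 0;0 0 0 -0.02 -0.1 0 0;0 0 0 -0.02 -0.1 0 0;0 0 0 -0.02 -0.1 0 0")

```text
time: 14.92
ee_pos: [0.563, -0.0115, 0.0526]
tcp_rot: [0.993, -0.115, 0.001, -0.003]
contact_force: [1.7, 12.8, 0.0]
grip_width: 0.0004
```

```bash
python3 st.py; python3 -c "
from h import *
save('s8.png',bot.read_camera('scene'))"
```

```text
t 14.92 way xy mm 13.5 0.0 z 52.6 F along,lat,z -12.9 -1.3 0.0 tq [ 2.02 -0.32  0.01] toolyaw -13.26 ztilt [0.0023 0.0064] w 0.0004
```

>>> jog_arm(series="0 0 0 0.1 0.4 0 0;0 0 0 0.2 0.9 0 0;0 0 0 0.45 2 0 0;0 0 0 0.9 4 0 0;0 0 0 0.9 4 3 0;0 0 0 0.9 4 7 0;0 0 0 0.9 4 10 0;0 0 0 0.9 4 12 0;0 0 0 0.9 4 12 0;0 0 0 0.9 4 12 0")

```text
time: 15.8
ee_pos: [0.5716, 0.0248, 0.1734]
tcp_rot: [0.993, -0.114, 0.001, 0.0]
contact_force: [0.0, -0.5, 0.1]
grip_width: 0.0007
```

```bash
python3 st.py; python3 - <<'E'
from h import *
s=bot.sense();save('w9.png',bot.read_camera('wrist'));save('s9.png',bot.read_camera('scene'))
a=[cv2.resize(cv2.imread(f'pics/s{i}.png')[190:300,130:310],None,fx=4,fy=2.7) for i in (8,9)]
cv2.imwrite('pics/s9c.png',np.vstack(a))
E
```

```text
t 15.8 way xy mm -23.7 0.3 z 173.4 F along,lat,z 0.5 0.1 0.1 tq [-0.12  0.1  -0.01] toolyaw -13.12 ztilt [ 0.0027 -0.0009] w 0.0007
```

View pics/s9c.png

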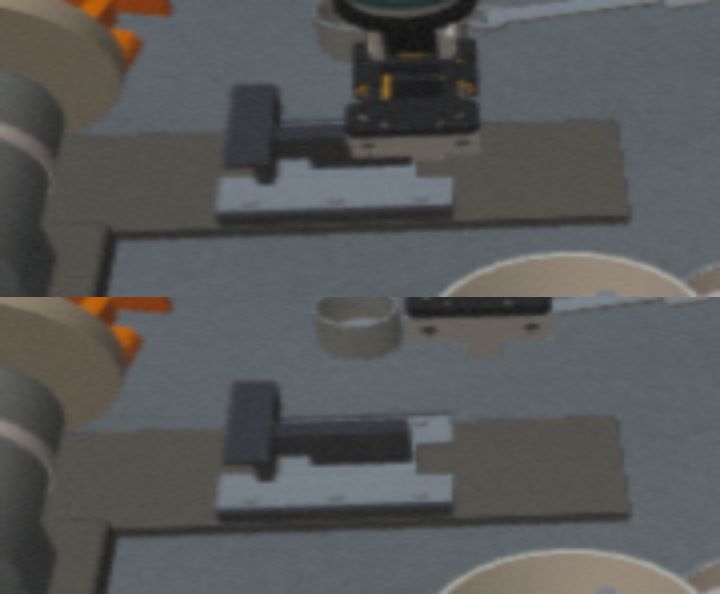

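View pics/w9.png

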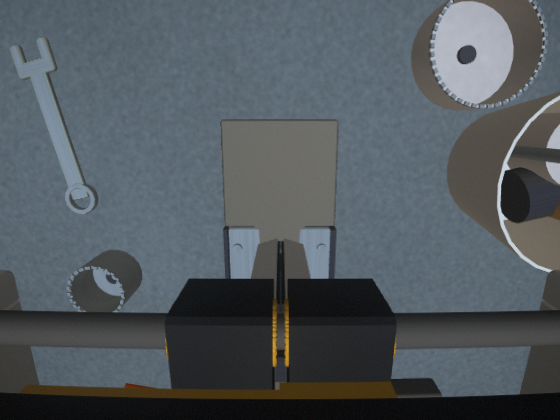

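```bash
python3 - <<'E'
from h import *
a=cv2.imread('pics/scene0.png').astype(int);b=cv2.imread('pics/s9.png').astype(int)
d=(np.abs(a-b).max(2)>40).astype(np.uint8)
n,l,s,c=cv2.connectedComponentsWithStats(d)
print([x.tolist() for x in s[1:] if x[4]>15])
bot.sign_off(); s=bot.sense(); print(s['time'],s['contact_force'])
E
```

```text
[[203, 0, 7, 17, 86], [207, 0, 75, 128, 3918], [259, 0, 9, 12, 78], [384, 0, 27, 7, 143], [268, 12, 12, 24, 169], [361, 13, 29, 23, 312], [379, 12, 17, 9, 92], [391, 13, 36, 50, 518], [198, 19, 10, 24, 136], [281, 25, 4, 23, 46], [187, 37, 25, 23, 234], [167, 71, 43, 48, 1042], [211, 70, 13, 23, 189], [163, 76, 11, 34, 107], [219, 96, 9, 9, 40], [227, 112, 6, 16, 62], [231, 130, 26, 5, 34], [228, 131, 40, 67, 1827], [322, 190, 43, 31, 501], [186, 222, 48, 29, 630], [194, 251, 5, 8, 23], [200, 250, 34, 5, 101]]
the job is handed in; nothing more can be done
the job is handed in; nothing more can be done
```

The tool rest is fitted, wedged between the jaws and standing by itself. The job was handed in at about 15.9 s.

**What I did:**
- I gripped the dark-iron rest by its rib and left the orange look-alikes alone.
- I laid the foot on the apron, narrow end towards the wheel, and slid it about 57 mm into the way.
- I let go, then pushed on the flat rear end of the rib with the fingers shut. It began to bind with the nose about 96 mm past the mouth.
- I raised the push in small steps, held it at about 11 to 13 N for over half a second, then backed off and lifted clear.

**Last checks:**
- **Staying put:** the rest looks in the same place in the scene camera before and after I drew back, and the contact force is near zero.
- **Bystanders:** comparing the scene camera's first and last pictures, I found changes only at the arm, the rest's old spot and the way. The other things on the bench are where they were.
- **Not checked:** I did not tug the rest to test how tightly it holds. The nose positions come from the arm's pose and are good to a few millimetres.

No check failed. The camera estimates of the mouth position differed by up to 3 mm for the fits and by more for the networks' points. I used the fits, which agreed with the wrist camera's view of the plate's rear edge.

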